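Hold the spring clip open over the price card

ROBOT

A 6-joint arm with a two-finger parallel gripper is mounted at the origin on the work surface. World frame = base frame: x ahead of the robot, y to its left, z up, the work surface at z = 0. Lengths are in m, angles in rad, forces in N, time in s.
With the tool pointing down it reaches from about 0.425 to 0.95 m from the base axis. Payload 3.5 kg.
Tool frame: the origin (TCP) lies on the centre line of the jaws, within the pads' length; the fingertips stand 25 mm ahead of it and the grasp point (between the pads) lies 6 mm ahead of it; y points along the fingers, z is the direction in which the jaws open and shut, and the axes are right-handed (so a half turn about y gives the same grasp; the last joint's range is limited). The gripper opens to 85 mm and grips with 20 to 120 N. Pads are 22 mm wide; open, the fingers measure 114 mm over their backs; the gripper's body (76 mm by 85 mm) begins 54 mm behind the grasp point. The pads swing forward as they close: fully open they stand 13 mm farther back than shut.
Start: joints at [1.015, 0.286, 1.577, -0, 1.279, -0.15], TCP at [0.266, 0.62, 0.256] pointing down, gripper open.
Joint ranges: [-2.77, 2.77], [-0.9, 2.22], [0.21, 2.48], [-1.53, 4.67], [0.24, 2.81], [-2.84, 2.84]. Speed limits (rad/s): [2.79, 2.79, 3.14, 3.14, 3.14, 3.14].

INTERFACE

Orientations are given as a unit quaternion [x, y, z, w].
In Python, from plant import ctrl gives the robot as it stands.
- The arm moves only by the tool arm_command, never from a script. Its argument "steps" is a list of rows, each an object with "hand": the opening, from 0 (shut) to 1 (fully open); "travel": the shift along the tool's x, y, z in units of 0.3 m (1.0 is 0.3 m), a list of three; "rotation": the turn, a rotation vector about the tool's x, y, z in units of 30 degrees (1.0 is 30 degrees), a list of three. A call has 1 to 20 rows; each row shifts and turns the pose as measured when the row begins, along the tool's axes as they then stand; what a row does not reach is not made up. A row lasts 1/8 s, in which the tool goes at most 62.5 mm and 10.7 degrees, less where a joint would pass 70% of its speed; a pose out of reach is approached as far as the arm can. A call with a number of a shift or a turn outside -1 to 1 is refused whole. A call with a gripper value outside its range is refused whole. The fingers move at their own pace and stop on an object; "grip_force" is the grip in N (left out, the last holds). Time passes only in rows, so rows that do not move let the fingers close. It gives the time, the measured TCP pose, the force and the opening at its end, in the units of the state.
- ctrl.get_state(): the state, without advancing time (a new reading comes with each control period).
- ctrl.read_camera(name): name is "side" or "top"; returns (picture, depth): 384x512x3 uint8, blue, green, red; 384x512 float32, m along the optical axis (not along the pixel's ray), 0 where there is no reading.
- ctrl.camera_params(name): a dict with "fx", "fy", "cx", "cy" (pixels), "extrinsics" (4x4, takes a point from camera to world coordinates). Camera axes: x right, y down, z forward; pixel columns grow to the right and rows downward; lengths in m; the calibration is good to about 2 mm. A picture is of the moment at which its call begins. camera_params takes no time and is no camera call.
- ctrl.sign_off(): hands the job in, once; it reports no verdict.
Trained networks look in the newest picture that a camera, given by its name, has taken for a name from the list of things; names that differ only in an ending like _2 or _b are one class to them, and where a whole thing is asked for, a point or a joint stands for the part that bears it (a point fixed in the world has none). Each returns a list of dicts, best first, with "score" (0 to 1); they miss things now and then, are a little off and sometimes report something else, mostly with a low value. They report only what shows in the picture. A call takes as long as a camera call.
- ctrl.masks_of(camera, thing): "region" (384x512 bool, what is visible of it) and "at" ([column, row] in pixels, amid what is visible of it).
The state is a dict: "time": time; "qpos": joint angles; "dq": joint speeds; "joint_efforts": joint torques, N m; "eef_pos": TCP position; "tcp_rot": TCP orientation; "contact_force": force on the tool from outside, world axes, zero at the start; "wrist_torque": the same for the moment, N m; "opening": opening from 0.0 (shut) to 1.0 (fully open).
Only numpy, scipy, OpenCV 4.12 (cv2) and the standard library are available. Lean on these libraries where they do the work, as an engineer would, in place of code of your own. Each camera call takes 0.05 s, during which the arm holds its last target.

TASK

Squeeze the handles of the lime-green spring clip that is parked on the bill sorter so that it opens, lift it off, and hold it spread wide open astride the middle of the top edge of the price card with the blue band, square to the card, one jaw on each side and neither touching it, so that today's offer slip can be slid in. Do not shift the cards, the sorter or anything else on the counter, and finish while still holding the clip open there.

Things in the scene. Friction and masses are not known exactly. Their poses are not given: they have to be found in the camera images.
- clip_pin (a point): Lime-green spring clip, two mirrored levers on a steel pin, 88 mm tall, 56 mm wide at the jaws, 64 g. Point: middle of the pin. z up (handles up, jaws down to 38 mm below the pin), y along the pin, x across: handles close and jaws part along x. Coil radius 6 mm. At the start it stands upright, clamped on the sorter's rear panel, x along the panel's normal, jaws 18 mm down over the panel.
- clip_handles (a point): Point between the clip's handles, 35 mm above the pin, same axes. Each handle is a plate 36 mm wide (y), 3 mm thick, rising from the pin in a V to 50 mm above it: over the outer faces, closed, 55 mm at the top and 26 mm at 17 mm above the pin; squeezed home nearly parallel, 19 mm. At this point the spring pushes back on each side with about 5 N at first, 10 N fully open.
- clip_jaw_a (a joint): Opening of the clip: angle of each lever (rad), the other one mirrors it. 0 with the jaws shut on a 4 mm panel, 0.34 squeezed fully open against its stop, when the jaws' ends stand about 28 mm apart; the spring shuts it when the handles are let go.
- clip_jaw_a_tip (a point): Gripping face near the lower end of the jaw on the clip's +x side, middle of its width: with the clip shut 2 mm to the +x side of the pin and 36 mm below it. Swings outwards to about 14 mm from the clip's middle plane and 33 mm below the pin when fully open; the jaw ends 2 mm lower.
- clip_jaw_b_tip (a point): The same point of the jaw on the clip's -x side.
- card_blue_top (a point): Price card with the BLUE band along its upper part, the one to work on: stiff white board 4 mm thick and 120 mm wide, standing upright in a light wooden foot 70 x 130 x 22 mm; loose on the counter, 0.55 kg, easily tipped. This point is the middle of its top edge, 140 mm above the counter. x is the card's normal, y runs along its top edge, z up.
- card_blue: The same card and foot; origin under the middle of the foot, same axes.
- card_red: Another price card of the same size with a RED band: leave it alone. Origin under the middle of its foot, x is the card's normal, y along its width.
- sorter_rear_top (a point): Middle of the top edge of the rear, tallest panel of the wooden bill sorter, 135 mm above the counter; the panel is 4 mm thick and 150 mm wide. x is the panel's normal (pointing out of the sorter), y along the edge. The clip is parked within 38 mm of this point along y. The other panels and the bills stand on the -x side, 25 mm or more lower, and not within 38 mm of the rear panel.
- sorter: The bill sorter, 150 x 150 mm, 135 mm tall, 1.1 kg, loose on the counter; origin under its middle, the rear panel 55 mm towards its +x.
- stamp: Red ink stamp with a round grip, 39 mm across, 68 mm tall; bystander.
- tape: Dark blue tape measure, 66 x 38 x 62 mm; bystander.
- stapler: Dark grey stapler, 150 x 36 x 45 mm; bystander.
- calculator: Grey desk calculator, 150 x 105 x 20 mm; bystander.
- soap: White soap bottle, 62 mm across, 150 mm tall; bystander.
- tin: Yellow tin, 84 mm across, 115 mm tall; bystander.

How it is judged:
By the outcome, as a careful person would: the job done as asked, in the order asked, and still so for the second after the job is handed in, while the arm keeps its last pose, push and grip.
It also fails if it takes over 40 s, if anything falls off the work surface, if the arm or the gripper's body presses on something with over 40 N, if the wrist force passes 120 N, or if a joint passes its speed limit or range.

## Working session

There is one attempt and no reset: what is moved stays moved. The work goes in short steps, Python scripts to look and compute and a tool call to move; the robot and the scene stay as the last step left them, time stands still between calls to the robot, and variables do not carry over. Pictures are saved under pics/ and viewed, and the job is handed in when it is done.

Besides the shell and the picture viewer there is one more tool, called as name([rows], argument=value, ...), one row to a line, values as JSON. arm_command: Moves the arm, as the interface text tells. Shifts and turns lie within -1 to 1; 1 stands for 0.3 m of shift or 30 degrees of turn. Its arguments: {"type":"object","properties":{"steps":{"type":"array","items":{"type":"object","properties":{"hand":{"type":"number"},"travel":{"type":"array","items":{"type":"number","minimum":-1,"maximum":1}},"rotation":{"type":"array","items":{"type":"number","minimum":-1,"maximum":1}}}}},"grip_force":{"type":"number"}},"required":["steps"]}

```bash
ls; mkdir -p pics; cat > h.py <<'E'
import numpy as np, cv2
from plant import ctrl
from scipy.spatial.transform import Rotation as R
def snap(n,f):
    im,d=ctrl.read_camera(n); cv2.imwrite(f'pics/{f}.png',im); np.savez(f'pics/{f}.npz',im=im,d=d); return im,d
def pts(n,d):
    p=ctrl.camera_params(n);E=np.array(p['extrinsics'])
    v,u=np.mgrid[:384,:512]
    P=np.stack([(u-p['cx'])/p['fx']*d,(v-p['cy'])/p['fy']*d,d],-1)
    return P@E[:3,:3].T+E[:3,3]
E
python3 - <<'E'
from h import *
s=ctrl.get_state()
for k,v in s.items(): print(k,np.round(v,4))
for n in ['side','top']:
    snap(n,n+'0'); p=ctrl.camera_params(n); print(n,p['fx'],np.round(p['extrinsics'],3).tolist())
    for t in ['clip_pin','card_blue','sorter','card_red']:
        for m in ctrl.masks_of(n,t): print(n,t,m['score'],m['at'],m['region'].sum())
E
```

```text
pics
time 0.0
qpos [ 1.015   0.2872  1.5782  0.      1.2786 -0.15  ]
dq [-0.0004  0.0015  0.0003 -0.0017 -0.0012  0.0004]
joint_efforts [ 1.10000e-03 -4.06000e+01 -2.92615e+01 -1.00000e-04  5.90000e-03
 -0.00000e+00]
eef_pos [0.2661 0.6197 0.2549]
tcp_rot [ 0.6934 -0.1428  0.1422 -0.6918]
contact_force [-0.0779  0.2955  0.3051]
wrist_torque [ 0.0085 -0.0082  0.0339]
opening 0.9965
side 494.8810694722187 [[0.889, -0.307, 0.339, 0.165], [-0.457, -0.618, 0.64, -0.812], [0.013, -0.724, -0.69, 1.045], [0.0, 0.0, 0.0, 1.0]]
side clip_pin 0.62 [254.7, 225.5] 1720
side clip_pin 0.56 [221.4, 139.5] 358
side card_blue 0.86 [279.1, 337.0] 1810
side sorter 0.68 [211.4, 180.4] 2694
side card_red 0.83 [254.7, 228.0] 1687
top 445.4160814298378 [[0.003, -0.994, 0.106, 0.454], [-1.0, -0.004, -0.004, 0.043], [0.005, -0.106, -0.994, 1.389], [0.0, 0.0, 0.0, 1.0]]
top clip_pin 0.66 [177.4, 188.4] 307
top card_blue 0.7 [373.9, 229.2] 1043
top sorter 0.87 [192.8, 209.6] 2361
top card_red 0.72 [262.6, 198.7] 980
```

View pics/side0.png

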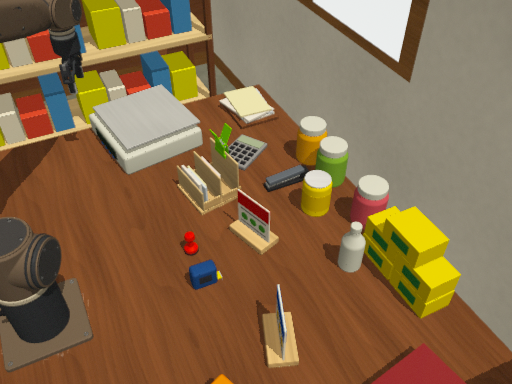

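View pics/top0.png

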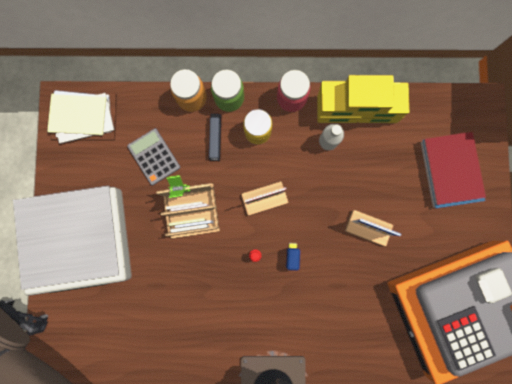

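The top view shows the clip at about (177,187) on the rear panel, the blue card at (374,229) and the red card at (264,198). The side view shows the clip at (221,140) and the blue card edge-on at (281,320). Next I'll measure the geometry.

```bash
python3 - <<'E'
from h import *
D={}
for n in ['top','side']:
    z=np.load(f'pics/{n}0.npz'); P=pts(n,z['d']); im=z['im']; D[n]=(P,im)
    hsv=cv2.cvtColor(im,cv2.COLOR_BGR2HSV)
    h,s,v=hsv[...,0].astype(int),hsv[...,1],hsv[...,2]
    reg=(h>42)&(h<65)&(s>150)&(z['d']>0)
    reg[:, :]&=(P[...,2]>.08)
    bx=dict(top=(165,170,195,202),side=(205,115,240,165))[n]
    m=np.zeros_like(reg); m[bx[1]:bx[3],bx[0]:bx[2]]=1
    Q=P[reg&m]; print(n,'clip',len(Q),Q.min(0).round(3),Q.max(0).round(3),Q.mean(0).round(4))
    for lo in np.arange(.1,.24,.01):
        q=Q[(Q[:,2]>=lo)&(Q[:,2]<lo+.01)]
        if len(q)>3:print(' z%.2f'%lo,len(q),q.mean(0).round(4),np.ptp(q,0).round(3))
    # panel top & card top
    for nm,b,zz in [('panel',dict(top=(150,170,225,205),side=(180,130,245,200))[n],(.122,.145)),('blue',dict(top=(340,200,410,250),side=(255,280,305,370))[n],(.128,.152)),('blue hi',dict(top=(340,200,410,250),side=(255,280,305,370))[n],(.05,.152))]:
        m=np.zeros_like(reg); m[b[1]:b[3],b[0]:b[2]]=1
        m&=(P[...,2]>zz[0])&(P[...,2]<zz[1])&~reg
        Q=P[m]; 
        if len(Q)<5: print(nm,len(Q));continue
        c,sz,a=cv2.minAreaRect((Q[:,:2]*1000).astype(np.float32))
        print(n,nm,len(Q),'rect',np.round(c,1),np.round(sz,1),a,'z',Q[:,2].max().round(4), 'mean',Q.mean(0).round(4))
    x0,y0,x1,y1=(140,160,230,250) if n=='top' else (165,110,255,215)
    a=cv2.resize(im[y0:y1,x0:x1],(390,390),interpolation=cv2.INTER_NEAREST)
    x0,y0,x1,y1=(330,190,420,280) if n=='top' else (235,275,325,375)
    b=cv2.resize(im[y0:y1,x0:x1],(390,390),interpolation=cv2.INTER_NEAREST)
    cv2.imwrite(f'pics/z_{n}.png',np.hstack([a,b]))
E
```

```text
top clip 200 [0.558 0.243 0.119] [0.612 0.29  0.211] [0.5875 0.2696 0.1837]
 z0.15 9 [0.585  0.2625 0.1574] [0.014 0.044 0.004]
 z0.16 22 [0.5855 0.2713 0.1656] [0.022 0.038 0.009]
 z0.17 39 [0.5875 0.2705 0.1743] [0.031 0.035 0.01 ]
 z0.18 43 [0.5891 0.2714 0.1847] [0.039 0.037 0.01 ]
 z0.19 43 [0.589  0.269  0.1948] [0.049 0.037 0.009]
 z0.20 37 [0.5875 0.2701 0.2045] [0.054 0.039 0.007]
top panel 88 rect [585.8 259.6] [ 14.8 148.9] 4.483249187469482 z 0.1415 mean [0.586  0.2544 0.1322]
top blue 95 rect [ 478.8 -295.6] [121.4   5.5] 69.2334213256836 z 0.1454 mean [ 0.4789 -0.2945  0.1379]
top blue hi 222 rect [ 478.8 -295.3] [122.    5.8] 69.22331237792969 z 0.1454 mean [ 0.4787 -0.2923  0.1102]
side clip 232 [0.563 0.242 0.119] [0.613 0.294 0.206] [0.5914 0.2672 0.1637]
 z0.12 24 [0.5816 0.2671 0.126 ] [0.008 0.053 0.007]
 z0.13 28 [0.5867 0.263  0.1357] [0.023 0.044 0.009]
 z0.14 25 [0.5854 0.2639 0.1448] [0.019 0.042 0.009]
 z0.15 27 [0.5852 0.2628 0.1553] [0.021 0.044 0.008]
 z0.16 28 [0.5895 0.2685 0.1653] [0.024 0.04  0.01 ]
 z0.17 24 [0.5978 0.2702 0.1751] [0.03  0.036 0.01 ]
 z0.18 32 [0.5979 0.2699 0.1849] [0.042 0.038 0.01 ]
 z0.19 29 [0.6002 0.271  0.1942] [0.047 0.038 0.009]
 z0.20 14 [0.6009 0.2672 0.2036] [0.05  0.037 0.006]
side panel 147 rect [583.7 192.7] [280.8  41.1] 84.7638168334961 z 0.1443 mean [0.5807 0.1885 0.1323]
side blue 147 rect [ 481.9 -297.2] [121.2   5.1] 68.97109985351562 z 0.1448 mean [ 0.4809 -0.2987  0.1392]
side blue hi 367 rect [ 481.8 -297.1] [121.2   5.3] 68.98729705810547 z 0.1448 mean [ 0.4778 -0.3044  0.1101]
```

```bash
python3 -c "
import cv2,numpy as np
cv2.imwrite('pics/z0.png',cv2.resize(np.vstack([cv2.imread('pics/z_top.png'),cv2.imread('pics/z_side.png')]),(600,600)))"
```

```text
(no output)
```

View pics/z0.png

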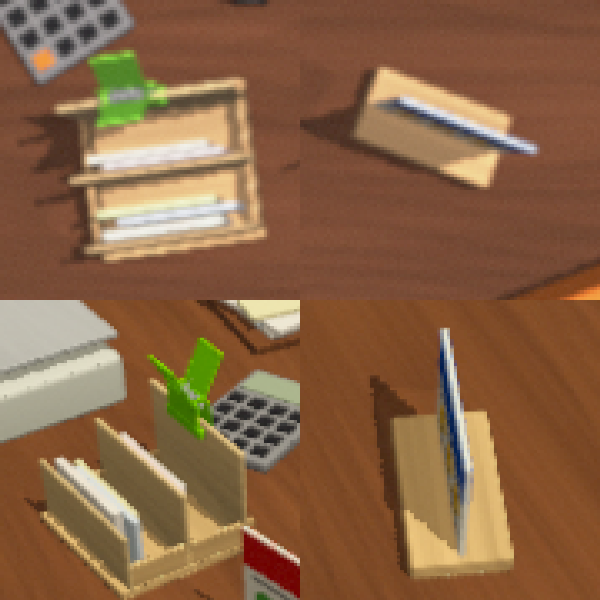

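The top right crop shows the blue card's top edge running diagonally. The left crops show the clip near the left end of the rear panel with its V handles up. Next I'll refine the clip yaw and centre, and the tool axes.

```bash
python3 - <<'E'
from h import *
s=ctrl.get_state(); Rm=R.from_quat(s['tcp_rot']).as_matrix(); print(Rm.round(3))
allQ=[]
for n in ['top','side']:
    z=np.load(f'pics/{n}0.npz'); P=pts(n,z['d']); im=z['im']
    hsv=cv2.cvtColor(im,cv2.COLOR_BGR2HSV); h,sa,v=[hsv[...,i].astype(int) for i in range(3)]
    reg=(h>42)&(h<70)&(sa>120)&(P[...,2]>.1)
    b=dict(top=(165,170,195,202),side=(205,115,240,165))[n]
    m=np.zeros_like(reg); m[b[1]:b[3],b[0]:b[2]]=1
    Q=P[reg&m]
    for lo in (.165,.185,.195):
        q=Q[Q[:,2]>lo]; r=cv2.minAreaRect((q[:,:2]*1000).astype(np.float32)); print(n,lo,len(q),np.round(r[0],1),np.round(r[1],1),round(r[2],1),'zmax',q[:,2].max())
    # panel: wood coloured points near line, z>.1
    for xr in [(.16,.245),]:
        k=(~reg)&(P[...,2]>.118)&(P[...,2]<.142)&(P[...,0]>.55)&(P[...,0]<.61)&(P[...,1]>.15)&(P[...,1]<.34)
        k&= (h<25)
        q=P[k]; vx,vy,x0,y0=cv2.fitLine((q[:,:2]*1000).astype(np.float32),cv2.DIST_HUBER,0,.01,.01).ravel()
        t=np.array([vx,vy]); c=(q[:,:2]*1000-[x0,y0])@t; o=(q[:,:2]*1000-[x0,y0])@[-vy,vx]
        print(n,'panel',len(q),'dir',np.degrees(np.arctan2(vy,vx)).round(2),'x at y=270:',x0+(270-y0)*vx/vy,'len',np.ptp(c),'mid',np.array([x0,y0])+t*(c.max()+c.min())/2,'off',np.percentile(o,[5,50,95]).round(1))
E
```

```text
[[ 0.919  0.     0.395]
 [-0.395 -0.     0.919]
 [ 0.    -1.    -0.   ]]
top 0.165 182 [515.9 176.3] [288.7  57. ] 53.8 zmax 1.3891929815086872
top 0.185 103 [515.9 176.3] [288.7  57. ] 53.8 zmax 1.3891929815086872
top 0.195 61 [515.9 176.3] [288.7  57. ] 53.8 zmax 1.3891929815086872
top panel 69 dir -81.45 x at y=270: 583.243 len 149.0419926663644 mid [584.82124225 259.5064112 ] off [-1.2 -0.   2.5]
side 0.165 115 [ 393.8 -264.4] [1186.8   51.8] 69.8 zmax 1.044960457083933
side 0.185 61 [ 393.8 -264.4] [1186.8   51.8] 69.8 zmax 1.044960457083933
side 0.195 26 [ 371.8 -256. ] [1186.4   48.4] 67.2 zmax 1.044960457083933
side panel 101 dir -81.49 x at y=270: 587.02405 len 155.85475689231393 mid [588.65239046 259.11792007] off [-2.7 -0.   2.9]
```

```bash
python3 - <<'E'
from h import *
for n in ['top','side']:
    z=np.load(f'pics/{n}0.npz'); P=pts(n,z['d']); im=z['im']
    hsv=cv2.cvtColor(im,cv2.COLOR_BGR2HSV); h,sa,v=[hsv[...,i].astype(int) for i in range(3)]
    reg=(h>42)&(h<70)&(sa>120)&(P[...,2]>.1)&(z['d']>.2)&(P[...,2]<.22)
    b=dict(top=(165,170,195,202),side=(205,115,240,165))[n]
    m=np.zeros_like(reg); m[b[1]:b[3],b[0]:b[2]]=1
    Q=P[reg&m]
    for lo in (.165,.18,.19):
        q=Q[Q[:,2]>lo]; r=cv2.minAreaRect((q[:,:2]*1000).astype(np.float32)); print(n,lo,len(q),np.round(r[0],1),np.round(r[1],1),round(r[2],1),'zmax',q[:,2].max())
    # fit V planes: in frame yaw a, |u|=c0+c1*(z-pin)
    from scipy.optimize import least_squares
    q=Q[(Q[:,2]>.166)]
    def f(p):
        a=p[2];u=(q[:,0]-p[0])*np.cos(a)+(q[:,1]-p[1])*np.sin(a); w=np.abs(u)-(.0115+(q[:,2]-.155-.017)*.0145/.033-p[3]); return w*1000
    r=least_squares(f,[.587,.27,.1,0.001],loss='soft_l1'); a=r.x[2]
    w=-(q[:,0])*np.sin(a)+q[:,1]*np.cos(a); u=(q[:,0]-r.x[0])*np.cos(a)+(q[:,1]-r.x[1])*np.sin(a)
    wc=np.percentile(w,[2,98])
    wm=wc.mean(); u0=r.x[0]*np.cos(a)+r.x[1]*np.sin(a)
    print(n,'V yaw',np.degrees(a).round(2),'centre',(u0*np.cos(a)-wm*np.sin(a)).round(4),(u0*np.sin(a)+wm*np.cos(a)).round(4),'wid',np.ptp(wc).round(4),'urange',u.min().round(4),u.max().round(4),'off',r.x[3],'cost',np.abs(f(r.x)).mean())
E
```

```text
top 0.165 180 [584.2 270.3] [53.4 35.8] 8.1 zmax 0.21085621832003976
top 0.18 124 [584.2 270.3] [53.3 35.8] 8.2 zmax 0.21085621832003976
top 0.19 81 [584.2 270.3] [53.3 35.8] 8.2 zmax 0.21085621832003976
top V yaw 8.19 centre 0.5844 0.2694 wid 0.0326 urange -0.0268 0.0266 off 0.0012906732302842925 cost 0.9236528219393617
side 0.165 114 [587.5 268.6] [51.7 37.3] 4.7 zmax 0.20601779176792934
side 0.18 75 [587.7 269.4] [51.2 37.4] 2.5 zmax 0.20601779176792934
side 0.19 43 [587.7 269.4] [51.2 37.4] 2.5 zmax 0.20601779176792934
side V yaw 4.58 centre 0.5875 0.2685 wid 0.0346 urange -0.0258 0.0259 off 0.0003943106997481975 cost 1.2791952545011203
```

```bash
cat >> h.py <<'E'
def plan(target,yaw,step=.05,n=None,hand=None,tilt=True):
    """rows from the present pose to target, tool down, tool z at yaw (deg)"""
    s=ctrl.get_state(); p=np.array(s['eef_pos']); R0=R.from_quat(s['tcp_rot'])
    y=np.radians(yaw); z=np.array([np.cos(y),np.sin(y),0]); yy=np.array([0,0,-1.]); x=np.cross(yy,z)
    R1=R.from_matrix(np.stack([x,yy,z],1)); target=np.array(target)
    dr=(R0.inv()*R1).as_rotvec()
    n=n or int(max(np.ceil(np.linalg.norm(target-p)/step),np.ceil(np.degrees(np.linalg.norm(dr))/9),1))
    print('at',p.round(4),'d(mm)',((target-p)*1000).round(1),'drot deg',np.degrees(dr).round(2),'open',s['opening'],'F',np.round(s['contact_force'],1),'t',s['time'])
    for i in range(n):
        Ri=R0*R.from_rotvec(dr*i/n)
        t=Ri.inv().apply((target-p)/n)/.3
        print('{"travel":%s,"rotation":%s}'%(t.round(4).tolist(),(np.degrees(dr)/n/30).round(4).tolist()))
E
python3 - <<'E'
from h import *
plan([.586,.2693,.285],8.3)
E
```

```text
at [0.2664 0.6202 0.2563] d(mm) [ 319.6 -350.9   28.7] drot deg [ 0.   58.45  0.  ] open 0.9988210283234311 F [-0.7 -0.2  0.7] t 0.5
{"travel":[0.144, -0.0096, -0.0654],"rotation":[0.0, 0.1948, 0.0]}
{"travel":[0.15, -0.0096, -0.0504],"rotation":[0.0, 0.1948, 0.0]}
{"travel":[0.1543, -0.0096, -0.0349],"rotation":[0.0, 0.1948, 0.0]}
{"travel":[0.1571, -0.0096, -0.019],"rotation":[0.0, 0.1948, 0.0]}
{"travel":[0.1582, -0.0096, -0.0029],"rotation":[0.0, 0.1948, 0.0]}
{"travel":[0.1576, -0.0096, 0.0132],"rotation":[0.0, 0.1948, 0.0]}
{"travel":[0.1555, -0.0096, 0.0292],"rotation":[0.0, 0.1948, 0.0]}
{"travel":[0.1517, -0.0096, 0.0449],"rotation":[0.0, 0.1948, 0.0]}
{"travel":[0.1463, -0.0096, 0.0601],"rotation":[0.0, 0.1948, 0.0]}
{"travel":[0.1394, -0.0096, 0.0747],"rotation":[0.0, 0.1948, 0.0]}
```

arm_command([
  {"travel":[0.144,-0.015,-0.065],"rotation":[0,0.195,0],"hand":0.95},
  {"travel":[0.15,-0.015,-0.05],"rotation":[0,0.195,0],"hand":0.95},
  {"travel":[0.154,-0.01,-0.035],"rotation":[0,0.195,0],"hand":0.95},
  {"travel":[0.157,-0.01,-0.019],"rotation":[0,0.195,0],"hand":0.95},
  {"travel":[0.158,-0.01,-0.003],"rotation":[0,0.195,0],"hand":0.95},
  {"travel":[0.158,-0.01,0.013],"rotation":[0,0.195,0],"hand":0.95},
  {"travel":[0.155,-0.01,0.029],"rotation":[0,0.195,0],"hand":0.95},
  {"travel":[0.152,-0.01,0.045],"rotation":[0,0.195,0],"hand":0.95},
  {"travel":[0.146,-0.01,0.06],"rotation":[0,0.195,0],"hand":0.95},
  {"travel":[0.139,-0.01,0.075],"rotation":[0,0.195,0],"hand":0.95},
  {"hand":0.95},
  {"hand":0.95},
], grip_force=30)

```text
$.steps[10]: bad value
```

```bash
python3 - <<'E'
from h import *
plan([.586,.2693,.285],8.3)
for n,b in [('top',(130,140,230,240)),('side',(170,60,270,185))]:
    im,d=snap(n,n+'1'); 
    cv2.imwrite(f'pics/c1{n}.png',cv2.resize(im[b[1]:b[3],b[0]:b[2]],None,fx=5 if n=='top' else 4,fy=5 if n=='top' else 4,interpolation=cv2.INTER_NEAREST))
E
```

```text
at [0.2664 0.6202 0.2563] d(mm) [ 319.6 -350.9   28.7] drot deg [ 0.   58.45  0.  ] open 0.9988210283234311 F [-0.7 -0.2  0.7] t 0.5
{"travel":[0.144, -0.0096, -0.0654],"rotation":[0.0, 0.1948, 0.0]}
{"travel":[0.15, -0.0096, -0.0504],"rotation":[0.0, 0.1948, 0.0]}
{"travel":[0.1543, -0.0096, -0.0349],"rotation":[0.0, 0.1948, 0.0]}
{"travel":[0.1571, -0.0096, -0.019],"rotation":[0.0, 0.1948, 0.0]}
{"travel":[0.1582, -0.0096, -0.0029],"rotation":[0.0, 0.1948, 0.0]}
{"travel":[0.1576, -0.0096, 0.0132],"rotation":[0.0, 0.1948, 0.0]}
{"travel":[0.1555, -0.0096, 0.0292],"rotation":[0.0, 0.1948, 0.0]}
{"travel":[0.1517, -0.0096, 0.0449],"rotation":[0.0, 0.1948, 0.0]}
{"travel":[0.1463, -0.0096, 0.0601],"rotation":[0.0, 0.1948, 0.0]}
{"travel":[0.1394, -0.0096, 0.0747],"rotation":[0.0, 0.1948, 0.0]}
```

View pics/c1side.png

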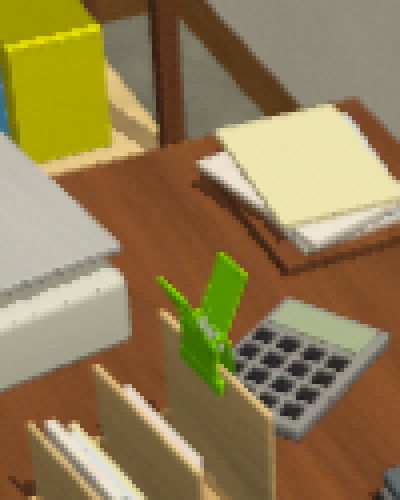

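View pics/c1top.png

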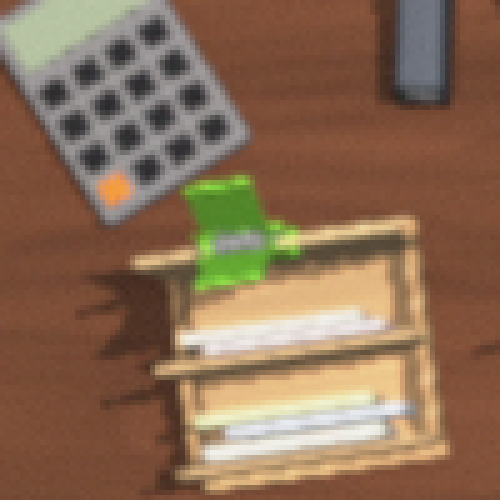

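The call was refused because rows must state every field. The pictures only show the unmoved clip. I'll resend with every field filled in.

arm_command([
  {"travel":[0.144,-0.015,-0.065],"rotation":[0,0.195,0],"hand":0.95},
  {"travel":[0.15,-0.015,-0.05],"rotation":[0,0.195,0],"hand":0.95},
  {"travel":[0.154,-0.01,-0.035],"rotation":[0,0.195,0],"hand":0.95},
  {"travel":[0.157,-0.01,-0.019],"rotation":[0,0.195,0],"hand":0.95},
  {"travel":[0.158,-0.01,-0.003],"rotation":[0,0.195,0],"hand":0.95},
  {"travel":[0.158,-0.01,0.013],"rotation":[0,0.195,0],"hand":0.95},
  {"travel":[0.155,-0.01,0.029],"rotation":[0,0.195,0],"hand":0.95},
  {"travel":[0.152,-0.01,0.045],"rotation":[0,0.195,0],"hand":0.95},
  {"travel":[0.146,-0.01,0.06],"rotation":[0,0.195,0],"hand":0.95},
  {"travel":[0.139,-0.01,0.075],"rotation":[0,0.195,0],"hand":0.95},
  {"travel":[0,0,0],"rotation":[0,0,0],"hand":0.95},
], grip_force=30)

```text
time: 1.98
eef_pos: [0.5904, 0.2548, 0.292]
tcp_rot: [-0.526, 0.47, -0.472, 0.529]
contact_force: [0.3, -0.2, 0.0]
opening: 0.948
```

```bash
python3 - <<'E'
from h import *
plan([.586,.2693,.285],8.3)
for n,b in [('top',(130,140,230,240)),('side',(170,60,270,185))]:
    im,d=snap(n,n+'2'); 
    cv2.imwrite(f'pics/c2{n}.png',cv2.resize(im[b[1]:b[3],b[0]:b[2]],None,fx=5 if n=='top' else 4,fy=5 if n=='top' else 4,interpolation=cv2.INTER_NEAREST))
E
```

```text
at [0.5904 0.2548 0.292 ] d(mm) [-4.4 14.5 -7. ] drot deg [-0.28 -1.86 -0.1 ] open 0.9483928039664672 F [ 0.3 -0.2  0. ] t 1.975
{"travel":[-0.0498, 0.0235, -0.0094],"rotation":[-0.0092, -0.0619, -0.0034]}
```

View pics/c2side.png

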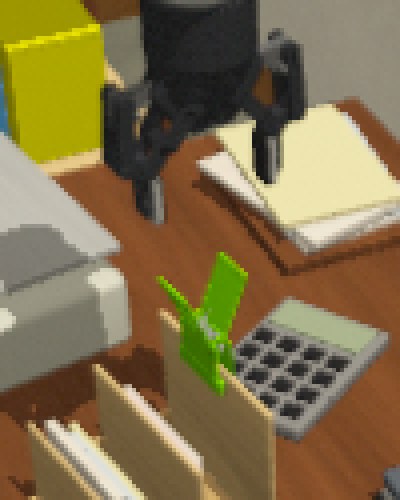

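View pics/c2top.png

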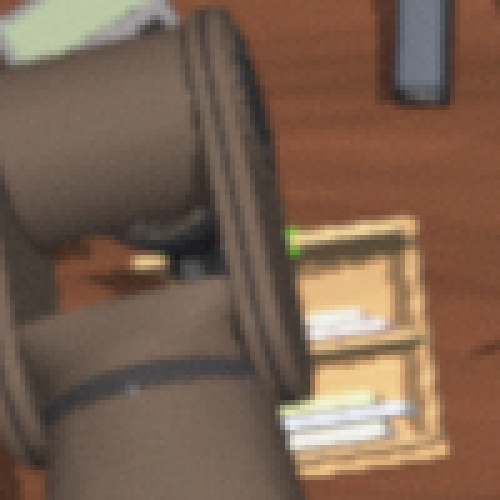

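The side view shows the fingertips at about pixels (208,115) and (237,105), well above the clip. The arm hides the clip from the top camera. I'll correct the pose and use the side camera to check its offset against the fingers.

arm_command([
  {"travel":[-0.05,0.023,-0.009],"rotation":[-0.009,-0.062,-0.003],"hand":0.95},
  {"travel":[0,0,0],"rotation":[0,0,0],"hand":0.95},
])

```text
time: 2.33
eef_pos: [0.582, 0.2748, 0.2839]
tcp_rot: [0.537, -0.461, 0.459, -0.537]
contact_force: [0.4, 0.1, -0.4]
opening: 0.949
```

```bash
cat > tip.py <<'E'
from h import *
import sys
plan([.586,.2693,.285],8.3)
n='side'; im,d=snap(n,sys.argv[1]); P=pts(n,d); s=ctrl.get_state()
Rm=R.from_quat(s['tcp_rot']).as_matrix()
L=(P-np.array(s['eef_pos']))@Rm*1000
m=(d>.2)&(np.abs(L[...,0])<40)&(np.abs(L[...,2])<75)&(L[...,1]>-20)&(L[...,1]<40)&(im.max(-1)<170)&(P[...,2]>.21)
q=L[m]
print(len(q),q.min(0).round(1),q.max(0).round(1))
for sg in (-1,1):
    a=q[sg*q[:,2]>5]
    if len(a)<5: continue
    tip=np.percentile(a[:,1],97); b=a[(a[:,1]>tip-16)]
    print(sg,len(a),'tip y',tip.round(1),'x',np.percentile(b[:,0],[3,50,97]).round(1),'z',np.percentile(b[:,2],[3,50,97]).round(1))
E
python3 tip.py side3
```

```text
at [0.582  0.2748 0.2839] d(mm) [ 4.  -5.5  1.1] drot deg [ 0.16  0.57 -0.1 ] open 0.9493941410554686 F [ 0.4  0.1 -0.4] t 2.325
{"travel":[0.0202, -0.0037, 0.0104],"rotation":[0.0052, 0.0189, -0.0033]}
132 [-10.  -20.  -53.5] [17.3 14.  55.3]
-1 67 tip y 9.4 x [-2.6  8.8 12.8] z [-52.5 -44.9 -38.6]
1 65 tip y 13.3 x [-8.   4.8 11.4] z [42.8 44.9 52.9]
```

The finger centre in the side view sits about +1 to 2 mm off the measured TCP. That puts the clip at about (0.586, 0.2695), in line with the average of the two cameras. I'll correct in small moves and then descend.

arm_command([
  {"travel":[0.02,0.0,0.01],"rotation":[0.005,0.019,-0.003],"hand":0.9},
  {"travel":[0,0,0],"rotation":[0,0,0],"hand":0.9},
  {"travel":[0,0.05,0],"rotation":[0,0,0],"hand":0.9},
  {"travel":[0,0.05,0],"rotation":[0,0,0],"hand":0.9},
  {"travel":[0,0,0],"rotation":[0,0,0],"hand":0.9},
  {"travel":[0,0,0],"rotation":[0,0,0],"hand":0.9},
])

```text
time: 3.12
eef_pos: [0.5856, 0.2692, 0.2514]
tcp_rot: [0.535, -0.462, 0.462, -0.535]
contact_force: [0.1, -0.2, 1.0]
opening: 0.902
```

```bash
python3 - <<'E'
from h import *
plan([.586,.2695,.235],8.3)
E
```

```text
at [0.5856 0.2692 0.2514] d(mm) [  0.4   0.3 -16.4] drot deg [0.03 0.02 0.04] open 0.9022935774617753 F [ 0.1 -0.2  1. ] t 3.125
{"travel":[-0.0007, 0.0545, 0.0015],"rotation":[0.0011, 0.0006, 0.0012]}
```

arm_command([
  {"travel":[0,0.045,0.0015],"rotation":[0,0,0],"hand":0.9},
  {"travel":[0,0.045,0],"rotation":[0,0,0],"hand":0.9},
  {"travel":[0,0.045,0],"rotation":[0,0,0],"hand":0.9},
  {"travel":[0,0.03,0],"rotation":[0,0,0],"hand":0.85},
  {"travel":[0,0,0],"rotation":[0,0,0],"hand":0.8},
  {"travel":[0,0,0],"rotation":[0,0,0],"hand":0.8},
])

```text
time: 3.88
eef_pos: [0.586, 0.2692, 0.198]
tcp_rot: [0.535, -0.463, 0.462, -0.534]
contact_force: [0.0, 0.8, 0.8]
opening: 0.8
```

```bash
python3 - <<'E'
from h import *
plan([.586,.2695,.193],8.3)
n='side';b=(170,60,270,185)
im,d=snap(n,n+'4')
cv2.imwrite(f'pics/c4{n}.png',cv2.resize(im[85:185,170:270],None,fx=6,fy=6,interpolation=cv2.INTER_NEAREST))
E
```

```text
at [0.586  0.2692 0.198 ] d(mm) [ 0.   0.3 -5. ] drot deg [0.06 0.01 0.04] open 0.800034621653974 F [0.  0.8 0.8] t 3.875
{"travel":[-0.0009, 0.0167, 0.0002],"rotation":[0.0021, 0.0005, 0.0013]}
```

View pics/c4side.png

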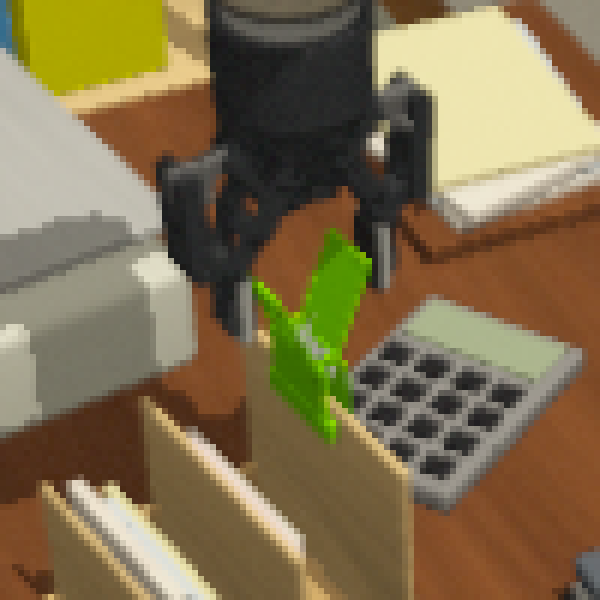

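The side view shows the pads on both sides of the V with similar gaps and nothing touching. I'll check the centring within this one picture.

```bash
python3 - <<'E'
from h import *
z=np.load('pics/side4.npz'); im,d=z['im'],z['d']; P=pts('side',d); s=ctrl.get_state()
Rm=R.from_quat(s['tcp_rot']).as_matrix(); L=(P-np.array(s['eef_pos']))@Rm*1000
hsv=cv2.cvtColor(im,cv2.COLOR_BGR2HSV); g=(hsv[...,0]>42)&(hsv[...,0]<70)&(hsv[...,1]>120)
box=(np.abs(L[...,0])<30)&(np.abs(L[...,2])<70)&(d>.2)
for y0 in range(-12,26,4):
    b=box&(L[...,1]>=y0)&(L[...,1]<y0+4)
    c=L[b&g]; f=L[b&~g&(im.max(-1)<175)]
    f1=f[f[:,2]<0][:,2]; f2=f[f[:,2]>0][:,2]
    print(y0,'clip z',(c[:,2].min().round(1),c[:,2].max().round(1),len(c)) if len(c) else None,'L',(f1.min().round(1),f1.max().round(1)) if len(f1) else None,'R',(f2.min().round(1),f2.max().round(1)) if len(f2) else None)
E
```

```text
-12 clip z (np.float64(-26.8), np.float64(25.0), 3) L (np.float64(-45.3), np.float64(-33.6)) R (np.float64(26.6), np.float64(48.0))
-8 clip z (np.float64(-28.5), np.float64(28.6), 12) L (np.float64(-48.5), np.float64(-22.8)) R (np.float64(24.0), np.float64(48.8))
-4 clip z (np.float64(20.2), np.float64(29.8), 11) L (np.float64(-44.7), np.float64(-18.9)) R (np.float64(25.4), np.float64(48.5))
0 clip z (np.float64(-22.1), np.float64(26.7), 11) L (np.float64(-43.7), np.float64(-33.8)) R (np.float64(21.9), np.float64(47.7))
4 clip z (np.float64(-20.0), np.float64(24.3), 14) L (np.float64(-44.9), np.float64(-17.9)) R (np.float64(20.8), np.float64(45.1))
8 clip z (np.float64(-15.1), np.float64(22.9), 12) L (np.float64(-42.9), np.float64(-35.2)) R (np.float64(19.1), np.float64(48.4))
12 clip z (np.float64(-16.4), np.float64(19.9), 12) L (np.float64(-36.0), np.float64(-16.1)) R (np.float64(17.2), np.float64(41.7))
16 clip z (np.float64(-14.6), np.float64(39.7), 15) L None R (np.float64(11.2), np.float64(18.1))
20 clip z (np.float64(-10.3), np.float64(16.6), 9) L None R (np.float64(14.4), np.float64(17.6))
24 clip z (np.float64(-10.7), np.float64(15.4), 9) L (np.float64(-9.7), np.float64(-9.7)) R (np.float64(12.9), np.float64(13.3))
```

Clip and fingers agree to within about 1 mm. I'll close gently and watch the force.

arm_command([
  {"travel":[0,0.015,0],"rotation":[0,0,0],"hand":0.72},
  {"travel":[0,0,0],"rotation":[0,0,0],"hand":0.66},
  {"travel":[0,0,0],"rotation":[0,0,0],"hand":0.6},
  {"travel":[0,0,0],"rotation":[0,0,0],"hand":0.55},
], grip_force=40)

```text
time: 4.42
eef_pos: [0.5864, 0.2693, 0.1943]
tcp_rot: [-0.535, 0.462, -0.463, 0.535]
contact_force: [-0.4, -0.0, -0.8]
opening: 0.553
```

```bash
python3 - <<'E'
from h import *
plan([.586,.2695,.193],8.3)
im,d=snap('side','side5')
cv2.imwrite(f'pics/c5.png',cv2.resize(im[85:185,170:270],None,fx=6,fy=6,interpolation=cv2.INTER_NEAREST))
E
```

```text
at [0.5864 0.2693 0.1943] d(mm) [-0.4  0.2 -1.3] drot deg [-0.04  0.02  0.03] open 0.5528520208196761 F [-0.4 -0.  -0.8] t 4.425
{"travel":[-0.0007, 0.0043, -0.0011],"rotation":[-0.0014, 0.0005, 0.0009]}
```

View pics/c5.png

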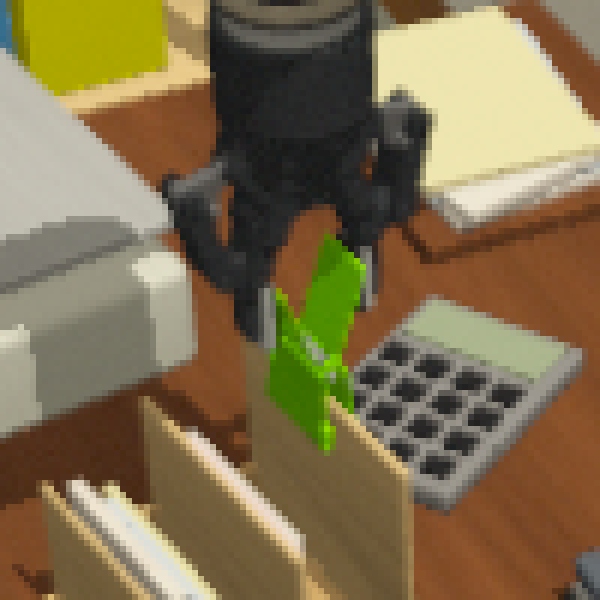

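Both handles are in contact and the net force is about 0. I'll keep closing, with a slight rise to match the pads' forward swing.

arm_command([
  {"travel":[0,-0.004,0],"rotation":[0,0,0],"hand":0.48},
  {"travel":[0,-0.003,0],"rotation":[0,0,0],"hand":0.41},
  {"travel":[0,-0.003,0],"rotation":[0,0,0],"hand":0.34},
  {"travel":[0,-0.003,0],"rotation":[0,0,0],"hand":0.27},
  {"travel":[0,-0.002,0],"rotation":[0,0,0],"hand":0.2},
  {"travel":[0,0,0],"rotation":[0,0,0],"hand":0.1},
  {"travel":[0,0,0],"rotation":[0,0,0],"hand":0},
  {"travel":[0,0,0],"rotation":[0,0,0],"hand":0},
], grip_force=40)

```text
time: 5.48
eef_pos: [0.5863, 0.2693, 0.1991]
tcp_rot: [-0.535, 0.462, -0.463, 0.535]
contact_force: [0.3, 0.4, -1.8]
opening: 0.183
```

```bash
python3 - <<'E'
from h import *
plan([.586,.2695,.193],8.3)
im,d=snap('side','side6')
cv2.imwrite(f'pics/c6.png',cv2.resize(im[85:185,170:270],None,fx=6,fy=6,interpolation=cv2.INTER_NEAREST))
E
```

```text
at [0.5863 0.2693 0.1991] d(mm) [-0.3  0.2 -6.1] drot deg [-0.04  0.02  0.03] open 0.18251855214077783 F [ 0.3  0.4 -1.8] t 5.475
{"travel":[-0.0007, 0.0204, -0.0011],"rotation":[-0.0013, 0.0005, 0.0009]}
```

View pics/c6.png

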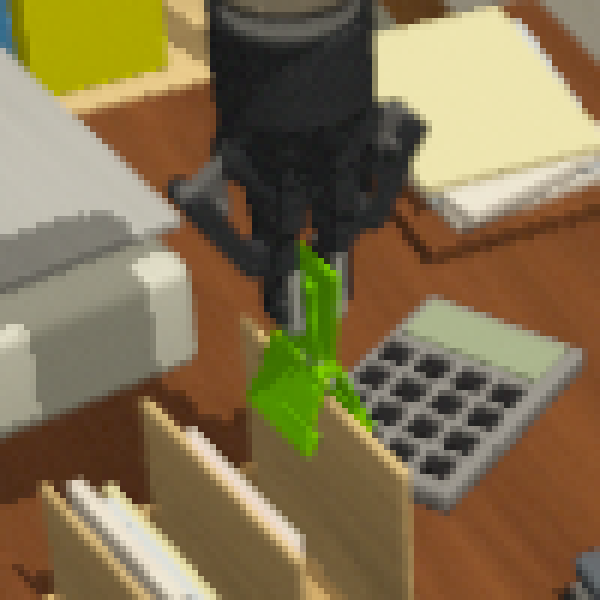

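The handles are squeezed parallel and both jaws are clear of the panel. I'll lift straight up.

arm_command([
  {"travel":[0,-0.03,0],"rotation":[0,0,0],"hand":0},
  {"travel":[0,-0.05,0],"rotation":[0,0,0],"hand":0},
  {"travel":[0,-0.07,0],"rotation":[0,0,0],"hand":0},
  {"travel":[0,-0.09,0],"rotation":[0,0,0],"hand":0},
  {"travel":[0,-0.09,0],"rotation":[0,0,0],"hand":0},
  {"travel":[0,-0.06,0],"rotation":[0,0,0],"hand":0},
  {"travel":[0,0,0],"rotation":[0,0,0],"hand":0},
], grip_force=40)

```text
time: 6.4
eef_pos: [0.5869, 0.2696, 0.3266]
tcp_rot: [-0.533, 0.461, -0.464, 0.537]
contact_force: [-0.1, -0.9, 0.2]
opening: 0.186
```

```bash
python3 - <<'E'
from h import *
plan([.480,-.296,.31],-20.9)
im,d=snap('side','side7')
cv2.imwrite(f'pics/c7.png',cv2.resize(im[60:185,170:270],None,fx=4.8,fy=4.8,interpolation=cv2.INTER_NEAREST))
E
```

```text
at [0.5869 0.2696 0.3266] d(mm) [-106.9 -565.6  -16.6] drot deg [-0.37 29.22 -0.12] open 0.1859539974122328 F [-0.1 -0.9  0.2] t 6.4
{"travel":[0.1512, 0.0042, -0.0521],"rotation":[-0.001, 0.0812, -0.0003]}
{"travel":[0.1532, 0.0043, -0.0457],"rotation":[-0.001, 0.0812, -0.0003]}
{"travel":[0.155, 0.0043, -0.0391],"rotation":[-0.001, 0.0812, -0.0003]}
{"travel":[0.1566, 0.0044, -0.0325],"rotation":[-0.001, 0.0812, -0.0003]}
{"travel":[0.1578, 0.0044, -0.0258],"rotation":[-0.001, 0.0812, -0.0003]}
{"travel":[0.1588, 0.0044, -0.0191],"rotation":[-0.001, 0.0812, -0.0003]}
{"travel":[0.1594, 0.0045, -0.0123],"rotation":[-0.001, 0.0812, -0.0003]}
{"travel":[0.1598, 0.0045, -0.0055],"rotation":[-0.001, 0.0812, -0.0003]}
{"travel":[0.1599, 0.0045, 0.0013],"rotation":[-0.001, 0.0812, -0.0003]}
{"travel":[0.1597, 0.0046, 0.0081],"rotation":[-0.001, 0.0812, -0.0003]}
{"travel":[0.1592, 0.0046, 0.0149],"rotation":[-0.001, 0.0812, -0.0003]}
{"travel":[0.1584, 0.0046, 0.0216],"rotation":[-0.001, 0.0812, -0.0003]}
```

View pics/c7.png

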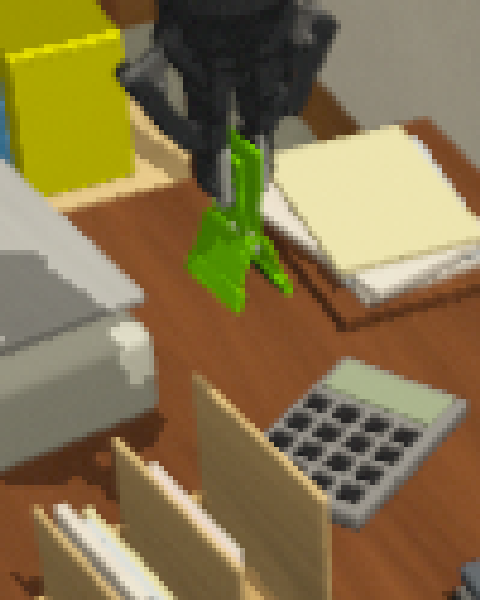

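The clip is off the panel, held wide open, and the sorter panel stands as before. I'll carry it to a hover above the blue card.

arm_command([
  {"travel":[0.12,0,-0.042],"rotation":[0,0.08,0],"hand":0},
  {"travel":[0.15,0,-0.045],"rotation":[0,0.08,0],"hand":0},
  {"travel":[0.155,0,-0.04],"rotation":[0,0.08,0],"hand":0},
  {"travel":[0.157,0,-0.033],"rotation":[0,0.08,0],"hand":0},
  {"travel":[0.158,0,-0.026],"rotation":[0,0.08,0],"hand":0},
  {"travel":[0.159,0,-0.019],"rotation":[0,0.08,0],"hand":0},
  {"travel":[0.16,0,-0.012],"rotation":[0,0.08,0],"hand":0},
  {"travel":[0.16,0,-0.005],"rotation":[0,0.08,0],"hand":0},
  {"travel":[0.16,0,0],"rotation":[0,0.08,0],"hand":0},
  {"travel":[0.15,0,0.008],"rotation":[0,0.08,0],"hand":0},
  {"travel":[0.12,0,0.015],"rotation":[0,0.08,0],"hand":0},
  {"travel":[0.08,0,0.01],"rotation":[0,0.06,0],"hand":0},
  {"travel":[0,0,0],"rotation":[0,0,0],"hand":0},
  {"travel":[0,0,0],"rotation":[0,0,0],"hand":0},
], grip_force=40)

```text
time: 8.2
eef_pos: [0.4759, -0.261, 0.3007]
tcp_rot: [-0.408, 0.591, -0.572, 0.396]
contact_force: [1.1, 0.1, -2.0]
opening: 0.182
```

```bash
python3 - <<'E'
from h import *
plan([.480,-.296,.31],-20.9)
E
```

```text
at [ 0.4759 -0.261   0.3007] d(mm) [  4.1 -35.    9.3] drot deg [ 1.85  0.17 -0.08] open 0.18161297427380402 F [ 1.1  0.1 -2. ] t 8.2
{"travel":[0.1043, -0.0328, 0.0531],"rotation":[0.0618, 0.0056, -0.0025]}
```

arm_command([
  {"travel":[0.05,-0.016,0.026],"rotation":[0.031,0.003,0],"hand":0},
  {"travel":[0.05,-0.016,0.026],"rotation":[0.031,0.003,0],"hand":0},
  {"travel":[0,0,0],"rotation":[0,0,0],"hand":0},
  {"travel":[0,0,0],"rotation":[0,0,0],"hand":0},
], grip_force=40)

```text
time: 8.7
eef_pos: [0.4811, -0.2952, 0.3105]
tcp_rot: [0.401, -0.581, 0.582, -0.403]
contact_force: [-0.1, -0.7, -0.9]
opening: 0.183
```

```bash
python3 - <<'E'
from h import *
plan([.480,-.296,.31],-20.9)
im,d=snap('side','side8'); it,dt=snap('top','top8')
a=cv2.resize(im[230:380,220:345],(500,600),interpolation=cv2.INTER_NEAREST)
b=cv2.resize(it[160:280,320:380+0],(300,600),interpolation=cv2.INTER_NEAREST)
cv2.imwrite('pics/c8.png',np.hstack([a,b])); 
E
```

```text
at [ 0.4811 -0.2952  0.3105] d(mm) [-1.1 -0.8 -0.5] drot deg [-0.14  0.16 -0.08] open 0.1833453565568266 F [-0.1 -0.7 -0.9] t 8.7
{"travel":[0.0036, 0.0017, -0.0024],"rotation":[-0.0048, 0.0052, -0.0028]}
```

View pics/c8.png

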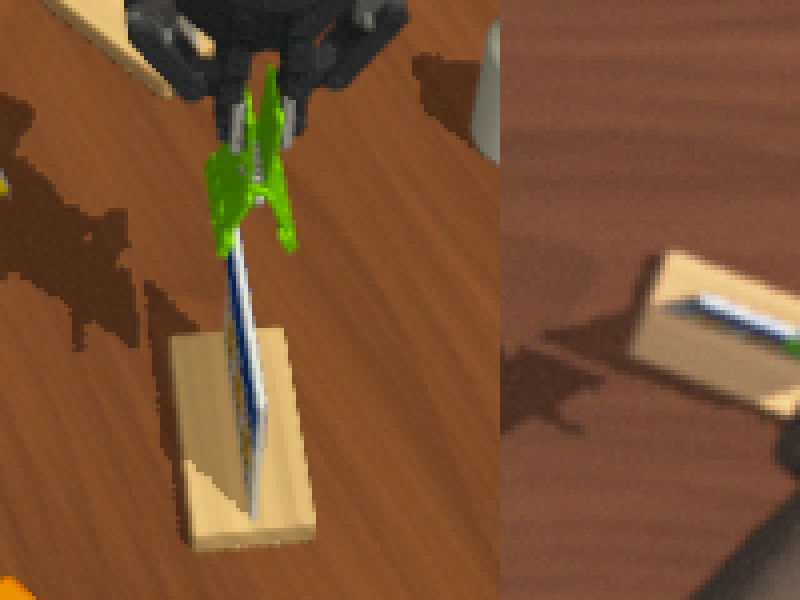

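View pics/top8.png

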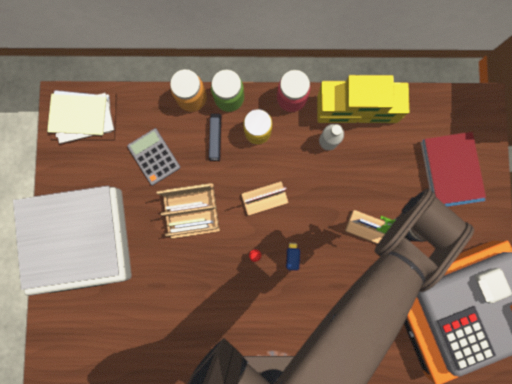

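In the side view, the clip is held open above the blue card with its jaws at about pixels (276,290) and (293,292). The card's foot is unmoved. In the top view the sorter, red card and other things look unmoved. Next I'll measure the clip in the tool frame and check the sorter.

```bash
cat > clip.py <<'E'
from h import *
import sys
f=sys.argv[1]
z=np.load(f'pics/{f}.npz'); im,d=z['im'],z['d']; P=pts('side',d); s=ctrl.get_state()
Rm=R.from_quat(s['tcp_rot']).as_matrix(); L=(P-np.array(s['eef_pos']))@Rm*1000
hsv=cv2.cvtColor(im,cv2.COLOR_BGR2HSV); g=(hsv[...,0]>42)&(hsv[...,0]<70)&(hsv[...,1]>120)&(d>.2)&(np.abs(L).max(-1)<110)
c=L[g]; print('clip',len(c),c.min(0).round(1),c.max(0).round(1))
for y0 in range(-12,92,6):
    q=c[(c[:,1]>=y0)&(c[:,1]<y0+6)]
    if len(q)>1: print(y0,len(q),'x',q[:,0].min().round(1),q[:,0].max().round(1),'z',q[:,2].min().round(1),q[:,2].max().round(1), ' L x',np.round([q[q[:,2]<0][:,0].min(),q[q[:,2]<0][:,0].max()],1) if (q[:,2]<0).any() else '',' R x',np.round([q[q[:,2]>0][:,0].min(),q[q[:,2]>0][:,0].max()],1) if (q[:,2]>0).any() else '')
# card
b=np.zeros_like(g); b[275:375,250:310]=1
m=b&(P[...,2]>.08)&(P[...,2]<.15)&(~g)
Q=P[m]; r=cv2.minAreaRect((Q[:,:2]*1000).astype(np.float32)); print('card',np.round(r[0],1),np.round(r[1],1),r[2],'zmax',Q[:,2].max())
print('tool yaw',np.degrees(np.arctan2(Rm[1,2],Rm[0,2])), 'tcp',s['eef_pos'])
E
python3 clip.py side8
python3 - <<'E'
from h import *
z0=np.load('pics/top0.npz');z1=np.load('pics/top8.npz')
# shifts of objects between pictures (phase correlation)
for nm,(x0,y0,x1,y1) in dict(sorter=(155,195,225,243),red=(238,178,292,220),calc=(122,125,175,172)).items():
    a=cv2.cvtColor(z0['im'][y0:y1,x0:x1],6).astype(np.float32);b=cv2.cvtColor(z1['im'][y0:y1,x0:x1],6).astype(np.float32)
    print(nm,cv2.phaseCorrelate(a,b))
z0=np.load('pics/side0.npz');z1=np.load('pics/side8.npz')
for nm,(x0,y0,x1,y1) in dict(sorter=(172,165,242,215),red=(228,190,282,252),blue=(255,305,305,372)).items():
    a=cv2.cvtColor(z0['im'][y0:y1,x0:x1],6).astype(np.float32);b=cv2.cvtColor(z1['im'][y0:y1,x0:x1],6).astype(np.float32)
    print(nm,cv2.phaseCorrelate(a,b))
E
```

```text
clip 384 [-24.7 -12.1 -20. ] [28.3 81.1 15.8]
-12 23 x -15.5 16.8 z -7.0 10.5  L x [10.2 10.7]  R x [-15.5  16.8]
-6 15 x -11.8 18.6 z -6.8 9.5  L x [10.6 17.5]  R x [-11.8  18.6]
0 19 x -5.8 16.9 z -6.8 10.0  L x [ 8.6 16.4]  R x [-5.8 16.9]
6 16 x -12.5 18.8 z -5.7 8.3  L x [16.6 18.8]  R x [-12.5  17.7]
12 15 x -11.9 17.3 z -6.1 6.7  L x [ 9.3 17.3]  R x [-11.9  15.4]
18 12 x -6.1 17.0 z -4.9 6.7  L x [14. 17.]  R x [-6.1 16.4]
24 21 x -14.7 16.6 z -6.1 7.2  L x [ 8.4 16.6]  R x [-14.7  16.4]
30 14 x -6.7 17.4 z -7.1 7.3  L x [ 7.7 17.4]  R x [-6.7 17. ]
36 15 x -16.7 16.3 z -5.1 5.6  L x [ 7.5 16. ]  R x [-16.7  16.3]
42 34 x -12.8 23.0 z -8.2 8.5  L x [-8.9 23. ]  R x [-12.8  21.2]
48 32 x -14.1 24.5 z -10.3 9.8  L x [-14.1  22.2]  R x [ 5.2 24.5]
54 39 x -23.5 25.0 z -12.7 12.4  L x [-23.5  25. ]  R x [-0.9 24.2]
60 36 x -23.2 24.8 z -14.6 14.4  L x [-23.2  21.8]  R x [-8.3 24.8]
66 38 x -24.7 28.3 z -17.5 15.5  L x [-24.7  28.3]  R x [-14.5  25.5]
72 45 x -23.3 27.3 z -20.0 15.5  L x [-23.3  27.3]  R x [26.9 27.3]
78 9 x -16.4 26.4 z -19.8 15.8  L x [-16.4  25.6]  R x [26.4 26.4]
card [ 480.8 -299.7] [116.5   5.6] 68.96658325195312 zmax 0.14482896263239953
tool yaw -20.726838963825724 tcp [ 0.48105089 -0.29503176  0.3104584 ]
sorter ((0.1061777936686994, 0.01563926784105263), 0.8207556563946936)
red ((-0.09536080954820392, 0.4154990891084225), 0.8580395926173332)
calc ((-0.03149211473185787, 0.002915287337859951), 1.023185039743965)
sorter ((0.01360682195340246, 0.32876235575108126), 0.77523468653361)
red ((-0.13881245450859936, 0.3890915235247263), 0.6337132762979578)
blue ((-0.01041857059660245, 0.04320737051378387), 0.9966739351881875)
```

```bash
python3 - <<'E'
from h import *
z=np.load('pics/side8.npz'); im,d=z['im'],z['d']; s=ctrl.get_state()
p=ctrl.camera_params('side');E=np.linalg.inv(np.array(p['extrinsics']))
Rm=R.from_quat(s['tcp_rot']).as_matrix(); o=np.array(s['eef_pos'])
def proj(l,world=False):
    w=np.array(l)/1000 if world else o+Rm@(np.array(l)/1000); c=E[:3,:3]@w+E[:3,3]; return np.array([p['fx']*c[0]/c[2]+p['cx'],p['fy']*c[1]/c[2]+p['cy']])
x0,y0,S=250,235,8
a=cv2.resize(im[y0:y0+75,x0:x0+70],None,fx=S,fy=S,interpolation=cv2.INTER_NEAREST)
def dot(l,col,w=False):
    q=((proj(l,w)-[x0,y0]+.5)*S).astype(int); cv2.drawMarker(a,tuple(int(v) for v in q),col,cv2.MARKER_CROSS,10,1)
py=44
for sg in(-1,1):
    for xx in(-28,28): dot([xx,py+35,sg*14],(0,0,255))
    for xx in(-18,18): dot([xx,py-50,sg*8],(255,0,255))
    dot([0,py,0],(255,255,0))
dot([482,-297,140],(0,255,255),True)
ax=np.array([np.cos(np.radians(69)),np.sin(np.radians(69)),0])*60
for sg in(-1,1): dot(np.array([480.5,-296.5,140])+sg*ax,(0,255,255),True)
cv2.imwrite('pics/o8.png',a)
E
```

```text
(no output)
```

View pics/o8.png

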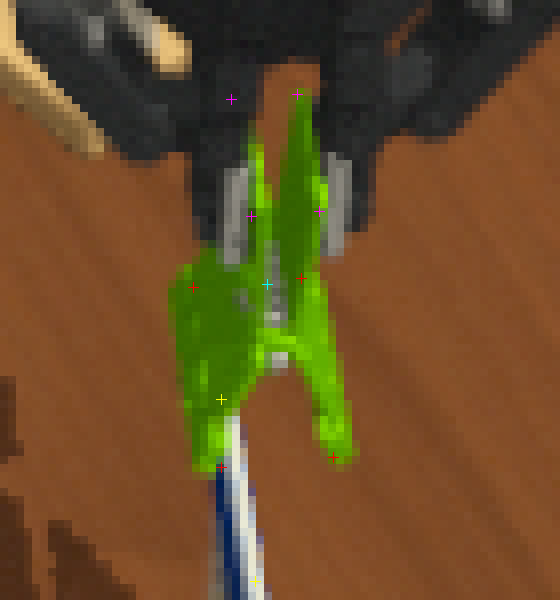

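The overlay matches: the jaw ends are about 80 mm below the TCP and the jaw centre is about 1 mm towards tool −z. I'll descend to just above the edge and look again.

arm_command([
  {"travel":[0.004,0.05,-0.001],"rotation":[-0.005,0.005,-0.003],"hand":0},
  {"travel":[0,0.06,0],"rotation":[0,0,0],"hand":0},
  {"travel":[0,0.06,0],"rotation":[0,0,0],"hand":0},
  {"travel":[0,0.05,0],"rotation":[0,0,0],"hand":0},
  {"travel":[0,0.025,0],"rotation":[0,0,0],"hand":0},
  {"travel":[0,0,0],"rotation":[0,0,0],"hand":0},
  {"travel":[0,0,0],"rotation":[0,0,0],"hand":0},
], grip_force=40)

```text
time: 9.68
eef_pos: [0.4795, -0.2946, 0.2294]
tcp_rot: [-0.402, 0.584, -0.581, 0.401]
contact_force: [-0.4, 0.2, -0.8]
opening: 0.185
```

```bash
cat > ov.py <<'E'
from h import *
import sys
f=sys.argv[1]
plan([.481,-.2964,.204],-20.9)
im,d=snap('side',f); s=ctrl.get_state()
p=ctrl.camera_params('side');E=np.linalg.inv(np.array(p['extrinsics']))
Rm=R.from_quat(s['tcp_rot']).as_matrix(); o=np.array(s['eef_pos'])
def proj(w): 
    c=E[:3,:3]@w+E[:3,3]; return np.array([p['fx']*c[0]/c[2]+p['cx'],p['fy']*c[1]/c[2]+p['cy']])
x0,y0=[int(v) for v in proj(o+Rm@[0,.05,0])-[35,37]];S=8
a=cv2.resize(im[y0:y0+75,x0:x0+70],None,fx=S,fy=S,interpolation=cv2.INTER_NEAREST)
def dot(w,col):
    q=((proj(w)-[x0,y0]+.5)*S).astype(int); cv2.drawMarker(a,tuple(int(v) for v in q),col,cv2.MARKER_CROSS,10,1)
for sg in(-1,1):
    for xx in(-28,28): dot(o+Rm@(np.array([xx,79,sg*14])/1000),(0,0,255))
ax=np.array([np.cos(np.radians(69)),np.sin(np.radians(69)),0])
for t in (-60,-28,28,60): dot((np.array([480.4,-296.2,140])+t*ax)/1000,(0,255,255))
cv2.imwrite(f'pics/o_{f}.png',a); print(x0,y0)
E
python3 ov.py side9
```

```text
at [ 0.4795 -0.2946  0.2294] d(mm) [  1.5  -1.8 -25.4] drot deg [ 0.25  0.07 -0.08] open 0.18522228031977483 F [-0.4  0.2 -0.8] t 9.675
{"travel":[0.0039, 0.0848, 0.007],"rotation":[0.0082, 0.0022, -0.0026]}
245 259
```

View pics/o_side9.png

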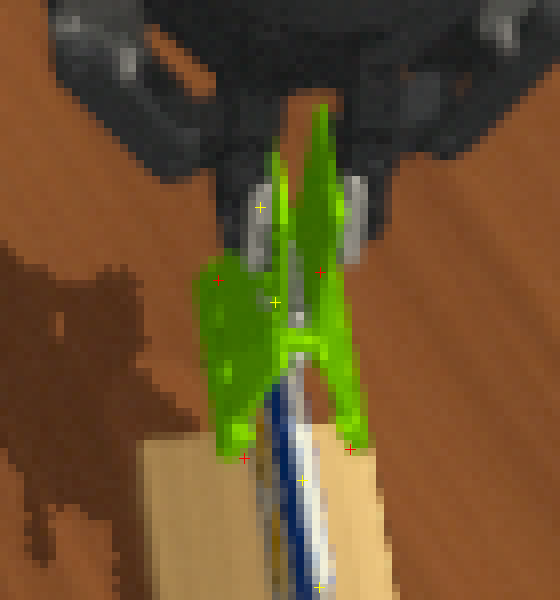

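The jaws are about 10 mm above the edge, and the card sits slightly to the right of the jaws' middle. I'll shift about 3 mm along tool z before descending.

arm_command([
  {"travel":[0.004,0,0.01],"rotation":[0.008,0.002,-0.003],"hand":0},
  {"travel":[0,0,0],"rotation":[0,0,0],"hand":0},
  {"travel":[0,0,0],"rotation":[0,0,0],"hand":0},
], grip_force=40)

```text
time: 10.1
eef_pos: [0.4828, -0.2976, 0.2313]
tcp_rot: [0.401, -0.581, 0.584, -0.401]
contact_force: [-0.3, -0.3, -0.5]
opening: 0.183
```

```bash
python3 ov.py side10
```

```text
at [ 0.4828 -0.2976  0.2313] d(mm) [ -1.8   1.2 -27.3] drot deg [-0.19  0.    0.09] open 0.1833330185522954 F [-0.3 -0.3 -0.5] t 10.1
{"travel":[-0.0018, 0.0911, -0.0072],"rotation":[-0.0065, 0.0001, 0.003]}
247 259
```

View pics/o_side10.png

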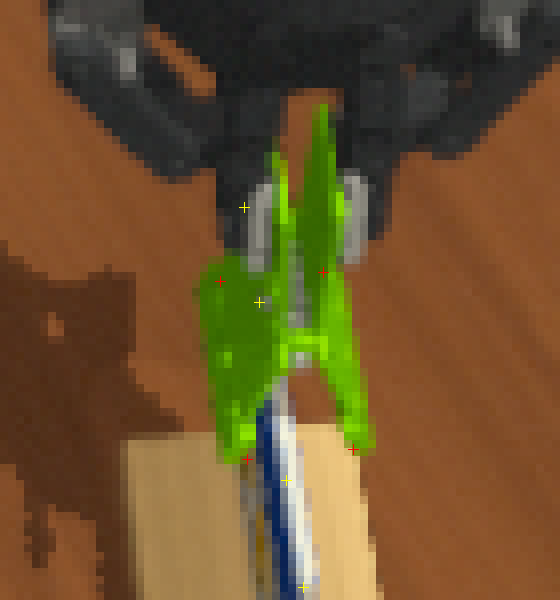

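```bash
python3 - <<'E'
from h import *
s=ctrl.get_state();p=ctrl.camera_params('side');E=np.linalg.inv(np.array(p['extrinsics']))
Rm=R.from_quat(s['tcp_rot']).as_matrix(); o=np.array(s['eef_pos'])
def proj(w): 
    c=E[:3,:3]@w+E[:3,3]; return (np.array([p['fx']*c[0]/c[2]+p['cx'],p['fy']*c[1]/c[2]+p['cy']])-[247,259]+.5)*8
for y in (45,79,80,91.3): print(y,[proj(o+Rm@(np.array([28,y,z])/1000)).round(1).tolist() for z in(-14,0,14)])
# card top edge pixels: white-ish centre per row
z=np.load('pics/side10.npz');im=z['im'].astype(int)
P=pts('side',z['d'])
for r in range(308,334,3):
    row=im[r,265:300]; print(r,'crop row',(r-259)*8,[(int((265+i-247)*8)) for i in range(35) if row[i].min()>130], 'blue',[(int((265+i-247)*8)) for i in range(35) if row[i][0]>row[i][2]+40])
E
```

```text
45 [[250.7, 385.1], [305.2, 380.2], [359.5, 375.4]]
79 [[247.2, 459.5], [300.4, 454.7], [353.5, 449.9]]
80 [[247.1, 461.6], [300.3, 456.8], [353.4, 452.0]]
91.3 [[246.0, 485.6], [298.8, 480.8], [351.4, 476.0]]
308 crop row 392 [272, 280] blue []
311 crop row 416 [272, 280, 288] blue [256, 264]
314 crop row 440 [280, 288, 296] blue [264]
317 crop row 464 [280, 288, 296] blue [264, 272]
320 crop row 488 [288, 296, 304] blue [272]
323 crop row 512 [288, 296, 304] blue [272]
326 crop row 536 [288, 296, 304] blue [272, 280]
329 crop row 560 [296, 304, 312] blue [280, 288]
332 crop row 584 [304, 312] blue [280, 288]
```

Carried down to the card's edge height, the jaws' middle lands at column 298 of the crop, the same as the card edge's middle. I'll descend.

arm_command([
  {"travel":[0,0.02,-0.001],"rotation":[-0.006,0,0.003],"hand":0},
  {"travel":[0,0.025,0],"rotation":[0,0,0],"hand":0},
  {"travel":[0,0.022,0],"rotation":[0,0,0],"hand":0},
  {"travel":[0,0.015,0],"rotation":[0,0,0],"hand":0},
  {"travel":[0,0,0],"rotation":[0,0,0],"hand":0},
  {"travel":[0,0,0],"rotation":[0,0,0],"hand":0},
], grip_force=40)

```text
time: 10.9
eef_pos: [0.4821, -0.2972, 0.2041]
tcp_rot: [-0.401, 0.583, -0.582, 0.401]
contact_force: [-0.0, -0.4, -1.3]
opening: 0.185
```

```bash
python3 ov.py side11
```

```text
at [ 0.4821 -0.2972  0.2041] d(mm) [-1.1  0.8 -0.1] drot deg [ 0.09  0.   -0.04] open 0.18474220215393275 F [-0.  -0.4 -1.3] t 10.9
{"travel":[-0.001, 0.0002, -0.0043],"rotation":[0.0029, 0.0001, -0.0014]}
246 266
```

View pics/o_side11.png

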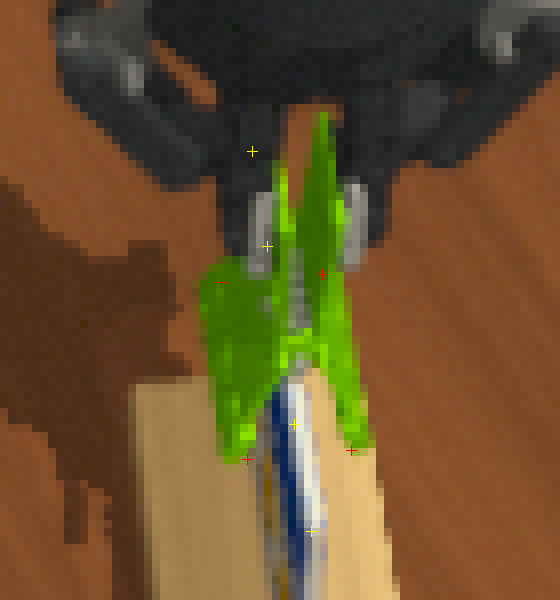

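```bash
python3 - <<'E'
from h import *
s=ctrl.get_state(); print(s['eef_pos'],np.abs(s['dq']).max(),s['opening'],s['contact_force'])
z0=np.load('pics/side0.npz')['im'];z1=np.load('pics/side11.npz')['im']
for nm,(x0,y0,x1,y1) in dict(foot=(255,335,305,372),sorter=(172,165,210,215),stapler=(260,160,312,192)).items():
    g=lambda z:cv2.cvtColor(z[y0:y1,x0:x1],6).astype(np.float32)
    print(nm,cv2.phaseCorrelate(g(z0),g(z1)))
E
python3 clip.py side11 | tail -6
python3 -c "
from h import *
im,d=snap('top','top11'); cv2.imwrite('pics/t11.png',cv2.resize(im[190:260,340:420],(640,560),interpolation=0))
print(ctrl.get_state()['eef_pos'])"
```

```text
[ 0.48209191 -0.29712196  0.20408015] 0.003533671760321025 0.18329374939115692 [-0.76569079 -0.05406834 -0.63299037]
foot ((-0.06825591469942083, 0.04280645200976352), 1.0054330028295517)
sorter ((0.5618410068270769, 0.7988530632095241), 0.30186212253570555)
stapler ((0.49373361591347376, -0.374682541646596), 0.7115040531864872)
60 37 x -22.1 25.1 z -15.2 14.2  L x [-22.1  23. ]  R x [-8.5 25.1]
66 35 x -23.2 25.3 z -18.4 14.7  L x [-23.2  25.3]  R x [12.  21.3]
72 30 x -26.1 27.5 z -19.6 15.4  L x [-26.1  27.5]  R x [25.2 26.9]
78 12 x -23.4 26.8 z -19.9 15.2  L x [-23.4  14.8]  R x [26.8 26.8]
card [ 476.1 -311.7] [90.1 40.4] 69.171142578125 zmax 0.1485845633472842
tool yaw -20.89756464981867 tcp [ 0.48209191 -0.29712196  0.20408015]
[ 0.48212315 -0.29717162  0.20418382]
```

View pics/t11.png

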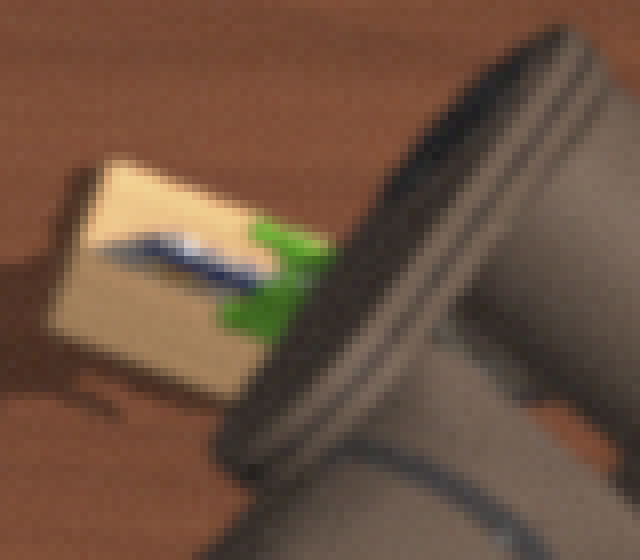

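The top view shows a jaw on each side of the card. Their ends are at about (250,220) and (220,325) in the crop, and the card passes midway between. The sorter correlation in the side view was weak, so I'll check the sorter geometrically before handing in.

```bash
python3 - <<'E'
from h import *
for f in ('top0','top11','side0','side11'):
    n=f[:-1] if f.endswith('0') else f[:-2]
    z=np.load(f'pics/{f}.npz'); P=pts(n,z['d']); im=z['im']; h=cv2.cvtColor(im,cv2.COLOR_BGR2HSV)
    k=(h[...,0]<25)&(P[...,2]>.118)&(P[...,2]<.142)&(P[...,0]>.55)&(P[...,0]<.61)&(P[...,1]>.15)&(P[...,1]<.34)&((P[...,1]<.24)|(P[...,1]>.30))
    q=(P[k][:,:2]*1000).astype(np.float32); vx,vy,x0,y0=cv2.fitLine(q,cv2.DIST_HUBER,0,.01,.01).ravel()
    c=q[:,1]
    print(f,len(q),'deg',np.degrees(np.arctan2(vy,vx)).round(2),'x@270',(x0+(270-y0)*vx/vy).round(1),'y',c.min(),c.max())
a,b=[cv2.cvtColor(np.load(f'pics/{f}.npz')['im'],6) for f in('top0','top11')]
for nm,(x,y,w,hh) in dict(front=(160,205,60,36),red=(238,178,54,40),stapler=(205,112,20,50)).items():
    t=a[y:y+hh,x:x+w]; r=cv2.matchTemplate(b[y-5:y+hh+5,x-5:x+w+5],t,cv2.TM_CCOEFF_NORMED); print(nm,cv2.minMaxLoc(r)[1::2])
E
```

```text
top0 67 deg -81.36 x@270 583.2 y 185.64282 333.4937
top11 65 deg -81.29 x@270 583.3 y 187.27144 333.48734
side0 96 deg -81.53 x@270 587.0 y 181.82306 336.43256Traceback (most recent call last):
  File "<stdin>", line 6, in <module>
cv2.error: OpenCV(4.12.0) /io/opencv/modules/imgproc/src/linefit.cpp:50: error: (-215:Assertion failed) count > 0 in function 'fitLine2D_wods'
```

The sorter hasn't moved: its fit agrees to 0.1 mm and 0.1° in the top view. In the latest side view no panel points were found. I'll hand in.

```bash
python3 -c "
from h import *
print(ctrl.sign_off()); s=ctrl.get_state(); print(s['time'],s['eef_pos'],s['opening'],s['contact_force'])"
```

```text
the job is handed in; nothing more can be done
None
the job is handed in; nothing more can be done
```

I squeezed the clip open on the sorter, lifted it straight off, and am holding it wide open astride the middle of the blue card's top edge. I handed in about 11 s into the 40 s allowed.

**Final position:** The jaw ends are about 16 mm below the card's top edge. The clip is square to the card within about 0.3°, since the tool is at −20.9° and the card was measured at −20.9° to −21.0°. Both cameras show one jaw on each side, with the card midway between them. That leaves about 10 mm free on each side, give or take 1–2 mm. The contact force is at noise level, about 1 N.

**Nothing shifted:** The blue card's foot moved less than 0.1 pixel between the first and last side pictures. The sorter's rear panel agreed with the first top picture to 0.1 mm and 0.1°.

**Checks that failed or disagreed:**
- The two cameras disagree by about 3 mm. I settled the final centring by comparing clip and card within the side picture.
- In the last side picture, the image match for the sorter was weak and a panel fit found no points there, possibly because the arm blocks that view. The sorter check therefore rests on the top view.
- The image match suggested a shift of up to about 0.6 pixel for the stapler in the last side picture, and about 0.4 pixel for the red card in an earlier pair. I put both down to the arm's changing shadow, as neither was touched. The final template check of both never ran, because the script stopped on the failed side fit.

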